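# Flag the dispenser with the weak spring

## Robot

A 7-joint arm with a two-finger parallel gripper is mounted at the origin on the work surface. World frame = base frame: x ahead of the robot, y to its left, z up, the work surface at z = 0. Lengths are in m, angles in degrees, forces in N, time in s.
With the tool pointing down it reaches from about 0.35 to 0.775 m from the base axis. Payload 3.1 kg.
Tool frame: the origin (TCP) lies on the centre line of the jaws, within the pads' length; the fingertips stand 17 mm ahead of it and the grasp point (between the pads) lies 2 mm behind it (robot.tip_reach is the distance from the TCP to the fingertips, in m); z points along the fingers, y is the line along which they close (so a half turn about z gives the same grasp; the last joint's range is limited). The gripper opens to 85 mm and grips with 20 to 120 N. Pads are 22 mm wide; open, the fingers measure 114 mm over their backs; the gripper's body (76 mm by 85 mm) begins 54 mm behind the grasp point. The pads swing forward as they close: fully open they stand 13 mm farther back than shut.
Start: joints at [-2.389, 17.813, 0.802, 86.603, -0.252, 75.585, -1.558], TCP at [0.55, 0, 0.248] pointing down, gripper open.
Joint ranges: [-154.91, 154.91], [-16.99, 109.72], [-72.82, 74.43], [7.12, 147.25], [-82.49, 262.49], [11.32, 116.49], [-174.64, 174.64]. Speed limits (degrees/s): [159.86, 159.86, 180, 180, 180, 180, 180].

## Interface

Orientations are given as [roll, pitch, yaw] about the fixed x, y, z axes, in that order (R = Rz(yaw) Ry(pitch) Rx(roll)).
In Python, from station import robot, fingers, vision, workorder, recognise gives the robot as it stands. Calls block until the motion is done:
- robot.move_to(position, orientation): joint-space move of the TCP to a pose.
- robot.line_to(position, orientation=None, velocity=0.15, f_stop=None): straight line of the TCP; orientation=None keeps the orientation; velocity is the mean speed in m/s. With f_stop (N) it stops when the force on the tool has changed by that much, and returns True; else False.
- robot.move_j(angles): joint-space move.
- fingers.gripper_to(opening, force=None): opening from 0.0 (shut) to 1.0 (fully open); force is the grip in N (None keeps the last); returns when the fingers have stopped.
- robot.pause(seconds).
- robot.inverse_kinematics(position, orientation): joint angles nearest the present ones, or None.
- vision.grab_frame(name): name is "scene" or "side" or "wrist"; returns the picture (480x640x3 uint8, red, green, blue); there is no depth.
- vision.calibration(name): a dict with "mtx" (3x3 intrinsics, pixels), "extrinsics" (4x4, takes a point from world to camera coordinates); the wrist camera has in their place "T_tool_cam" (4x4, takes a point from camera to tool coordinates, whose origin is the TCP and whose axes are the flange's). Camera axes: x right, y up, looking along -z (the intrinsics and any distortion apply to the point x, -y, -z); pixel columns grow to the right and rows downward; lengths in m; the calibration is good to about 2 mm. The wrist camera is an equidistant fisheye: a pixel r from the principal point sees the ray r / f radians off the axis. A picture is of the moment at which its call begins: read the wrist's pose just before it. calibration takes no time and is no camera call.
A pose or a line that the arm cannot do raises robot.PlanningError and nothing moves.
- workorder.close_job(): hands the job in; it is judged then, once.
Trained networks look in the newest picture that a camera, given by its name, has taken for a name from the list of things; names that differ only in an ending like _2 or _b are one class to them, and where a whole thing is asked for, a point or a joint stands for the part that bears it (a point fixed in the world has none). Each returns a list of dicts, best first, with "p" (0 to 1); they miss things now and then, are a little off and sometimes report something else, mostly with a low value. They report only what shows in the picture. A call takes as long as a camera call. They do not tell look-alikes from the thing itself.
- recognise(label, camera): "rect" ([centre column, centre row, width, height] in pixels, round what is visible of it).
Readings, each from a call of its own:
- robot.current_time_s(): time.
- robot.current_joint_positions(): joint angles.
- robot.current_dq(): joint speeds.
- robot.current_joint_torque(): joint torques, N m.
- robot.current_tool_pos(): TCP position.
- robot.current_eef_rot(): TCP orientation.
- robot.current_contact_force(): force on the tool from outside, world axes, zero at the start.
- robot.current_torque(): the same for the moment, N m.
- robot.current_finger_gap(): opening from 0.0 (shut) to 1.0 (fully open).
- robot.current_gripper_force(): force on a finger pad.
Only numpy, scipy, OpenCV 4.12 (cv2) and the standard library are available. Lean on these libraries where they do the work, as an engineer would, in place of code of your own. Each camera call takes 0.05 s, during which the arm holds its last target. There are 200 camera calls.

## Task

Gently press down the grey spring platform of each of the three box dispensers with your fingertips, one after the other from the robot's left (+y) to its right, to feel which spring is softest. Then push the red service tag on that dispenser, and only that one, all the way down and move clear. Pick nothing up, and leave the mochi boxes, the cup and the price card where they stand.

Things in the scene. Friction and masses are not known exactly. Their poses are not given: they have to be found in the camera images.
- dispenser_1: One of three identical-looking self-levelling box dispensers standing side by side in a row along y, about 200 mm apart, each at a different x and turned up to 0.2 rad; which number stands where changes. Fixed to the counter. Steel housing 190 (x) x 110 (y) x 60 mm high; origin at the centre of its underside, z up. On its far part (its own +x) sits the grey square spring platform, on its near part (-x, the robot's side) the red service tag.
- lift_1_top (a point): Centre of the top face of the grey spring platform (76 x 76 x 8 mm) of dispenser_1, 96 mm above the counter when up, 40 mm from the housing's origin along its own +x; moves with the platform.
- lift_1 (a joint): How far that platform is pressed straight down, m: 0 = up, 0.025 = bottom. It springs back by itself. It starts to move at about 1.2 to 1.5 N; beyond that the three springs differ: at 10 mm down they push back about 3.5, 6 and 8.5 N in all, which one is which is not told and cannot be seen.
- tag_1_top (a point): Centre of the top face of the red service tag (32 mm x by 44 mm y, 8 mm thick, on a stem) of dispenser_1, 90 mm above the counter when up, 65 mm from the housing's origin along its own -x; moves with the tag.
- dispenser_2: One of three identical-looking self-levelling box dispensers standing side by side in a row along y, about 200 mm apart, each at a different x and turned up to 0.2 rad; which number stands where changes. Fixed to the counter. Steel housing 190 (x) x 110 (y) x 60 mm high; origin at the centre of its underside, z up. On its far part (its own +x) sits the grey square spring platform, on its near part (-x, the robot's side) the red service tag.
- lift_2_top (a point): Centre of the top face of the grey spring platform (76 x 76 x 8 mm) of dispenser_2, 96 mm above the counter when up, 40 mm from the housing's origin along its own +x; moves with the platform.
- lift_2 (a joint): How far that platform is pressed straight down, m: 0 = up, 0.025 = bottom. It springs back by itself. It starts to move at about 1.2 to 1.5 N; beyond that the three springs differ: at 10 mm down they push back about 3.5, 6 and 8.5 N in all, which one is which is not told and cannot be seen.
- tag_2_top (a point): Centre of the top face of the red service tag (32 mm x by 44 mm y, 8 mm thick, on a stem) of dispenser_2, 90 mm above the counter when up, 65 mm from the housing's origin along its own -x; moves with the tag.
- dispenser_3: One of three identical-looking self-levelling box dispensers standing side by side in a row along y, about 200 mm apart, each at a different x and turned up to 0.2 rad; which number stands where changes. Fixed to the counter. Steel housing 190 (x) x 110 (y) x 60 mm high; origin at the centre of its underside, z up. On its far part (its own +x) sits the grey square spring platform, on its near part (-x, the robot's side) the red service tag.
- lift_3_top (a point): Centre of the top face of the grey spring platform (76 x 76 x 8 mm) of dispenser_3, 96 mm above the counter when up, 40 mm from the housing's origin along its own +x; moves with the platform.
- lift_3 (a joint): How far that platform is pressed straight down, m: 0 = up, 0.025 = bottom. It springs back by itself. It starts to move at about 1.2 to 1.5 N; beyond that the three springs differ: at 10 mm down they push back about 3.5, 6 and 8.5 N in all, which one is which is not told and cannot be seen.
- tag_3_top (a point): Centre of the top face of the red service tag (32 mm x by 44 mm y, 8 mm thick, on a stem) of dispenser_3, 90 mm above the counter when up, 65 mm from the housing's origin along its own -x; moves with the tag.
- flag_p (a joint): How far one of the three red service tags is pushed straight down, m: 0 = up, 0.018 = fully down. About 3 N of friction: it stays where it is left and does not spring back. The letters do not tell which dispenser the tag sits on.
- flag_q (a joint): How far one of the three red service tags is pushed straight down, m: 0 = up, 0.018 = fully down. About 3 N of friction: it stays where it is left and does not spring back. The letters do not tell which dispenser the tag sits on.
- flag_r (a joint): How far one of the three red service tags is pushed straight down, m: 0 = up, 0.018 = fully down. About 3 N of friction: it stays where it is left and does not spring back. The letters do not tell which dispenser the tag sits on.
- mochi_box_1: Bystander, loose: clear-lidded box with a chocolate mochi, 60 x 60 x 55 mm, origin at the centre of its underside. Beyond the dispensers.
- mochi_box_2: Bystander, loose: clear-lidded box with a chocolate mochi, 60 x 60 x 55 mm, origin at the centre of its underside. Beyond the dispensers.
- cup: Bystander, loose: white cup, 76 mm across, 90 mm high, origin at the centre of its underside. To the right of the row.
- card_stand: Bystander, loose: blank price card upright in a wooden foot (50 x 70 mm), 81 mm high, origin at the centre of its underside. To the left of the row.
Things that resemble listed ones, but are neither listed nor needed, are in the scene too. What is shaped like the dispenser_2 but purple is not meant.

How it is judged:
By the outcome, as a careful person would: the job done as asked, in the order asked, and still so for the second after the job is handed in, with the robot touching nothing.
It also fails if it takes over 45 s, if anything falls off the work surface, if the arm or the gripper's body presses on something with over 40 N, if the wrist force passes 120 N, or if a joint passes its speed limit or range.

## Working session

There is one attempt and no reset: what is moved stays moved. The work goes in short steps, each a Python script; the robot and the scene stay as the last script left them, time stands still between calls to the robot, and variables do not carry over. Pictures are saved under pics/ and viewed, at most 10 in all, crops included, and the job is handed in when it is done.

```bash
mkdir -p pics; python3 - <<'E'
from station import robot, fingers, vision, workorder, recognise
import cv2,numpy as np
ims=[]
for c in ["scene","side"]:
    im=vision.grab_frame(c); cv2.imwrite(f"pics/{c}.png",im[:,:,::-1])
    for l in ["lift_1","flag_p","dispenser_1"]:
        for d in recognise(l,c): print(c,l,np.round(d["rect"],1),round(d["p"],2))
    k=vision.calibration(c); print(np.round(k["mtx"],1),np.round(k["extrinsics"],3),k.keys())
print(robot.current_time_s(),robot.current_eef_rot(),robot.current_contact_force())
E
```

```text
scene lift_1 [401.8 283.1  49.2  39.8] 0.95
scene lift_1 [292.  183.3  41.6  24.5] 0.91
scene lift_1 [340.1 222.7  44.9  28.5] 0.66
scene lift_1 [271.1 360.7  50.6  41.6] 0.65
scene lift_1 [434.  263.1  25.7  20.6] 0.23
scene flag_p [329.1 348.7  29.4  28. ] 0.82
scene flag_p [434.1 261.9  23.9  19.8] 0.75
scene flag_p [376.1 213.4  18.5  18.9] 0.71
scene flag_p [327.1 174.4   9.9  19.8] 0.4
scene flag_p [400.4 282.9  54.4  38.5] 0.23
scene dispenser_1 [296.1 375.1 116.4  88.5] 0.78
scene dispenser_1 [408.5 297.5 100.7  87.3] 0.74
scene dispenser_1 [304.3 196.   80.2  61.4] 0.74
scene dispenser_1 [353.4 236.2  83.8  71.9] 0.71
scene dispenser_1 [433.6 263.4  22.9  18.7] 0.63
[[527.6   0.  311.9]
 [  0.  527.6 237.1]
 [  0.    0.    1. ]] [[-0.856  0.516  0.018  0.521]
 [-0.324 -0.565  0.759  0.138]
 [ 0.402  0.644  0.651 -1.485]
 [ 0.     0.     0.     1.   ]] dict_keys(['mtx', 'extrinsics'])
side lift_1 [356.2 244.3  41.2  31. ] 0.86
side lift_1 [187.  260.7  42.2  30.2] 0.67
side lift_1 [306.6 302.5  46.6  31.7] 0.58
side flag_p [215.3 289.8  26.   15.4] 0.82
side flag_p [417.6 214.    9.   14.6] 0.72
side flag_p [352.6 315.9  19.5  20.3] 0.61
side flag_p [393.1 259.6  12.1  17.7] 0.6
side dispenser_1 [324.3 322.5  99.6  79.2] 0.84
side dispenser_1 [203.4 288.6  84.   83.1] 0.72
side dispenser_1 [389.2 220.7  74.6  58.3] 0.62
[[434.    0.  320.7]
 [  0.  434.  238.6]
 [  0.    0.    1. ]] [[-0.861 -0.509 -0.019  0.54 ]
 [ 0.309 -0.552  0.775 -0.248]
 [-0.405  0.661  0.632 -0.921]
 [ 0.     0.     0.     1.   ]] dict_keys(['mtx', 'extrinsics'])
0.4 [-1.79978537e+02  3.68095473e-03  9.00045609e+01] [0.49139949 0.15204586 0.30515631]
```

View pics/scene.png

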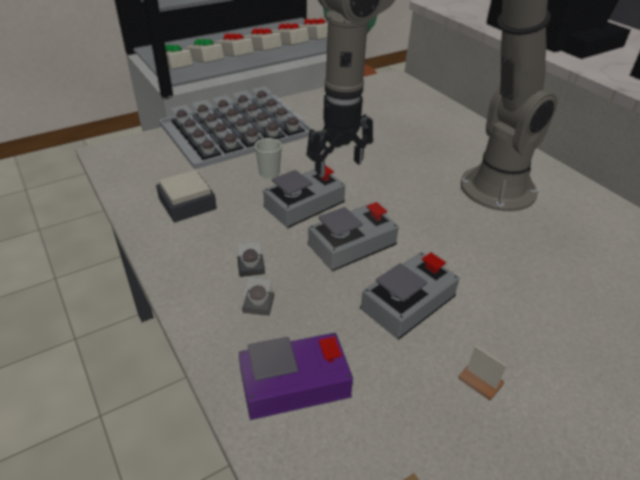

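View pics/side.png

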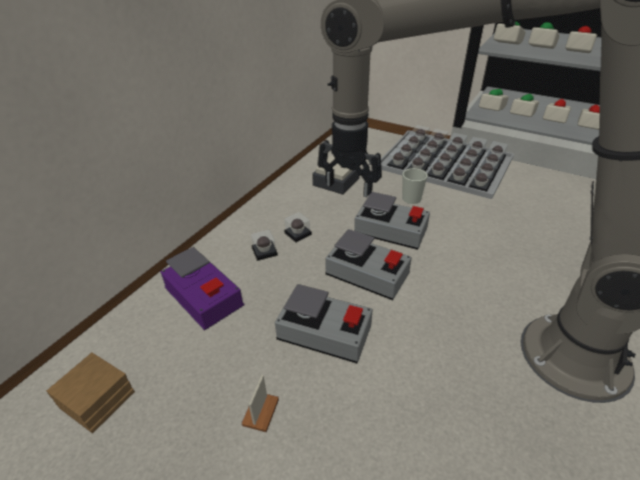

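The pictures show three grey dispensers. Scene-view platforms are at (402,283), (340,223) and (292,183), with tags at (434,262), (376,213) and (327,174). The look-alike is the purple unit (platform 271,361; tag 329,349), which I reject by colour. Next I compute positions and check them with a wrist view.

```bash
cat > h.py <<'E'
from station import robot, fingers, vision, workorder, recognise
import cv2,numpy as np
from scipy.spatial.transform import Rotation as R
def plane(o,d,z): return o+d*(z-o[2])/d[2]
def fixed(c,px,z):
    k=vision.calibration(c);E=k["extrinsics"];K=k["mtx"]
    x,y=(px[0]-K[0,2])/K[0,0],(px[1]-K[1,2])/K[1,1]
    return plane(-E[:3,:3].T@E[:3,3],E[:3,:3].T@np.array([x,-y,-1]),z)
def wpose():
    T=np.eye(4);T[:3,:3]=R.from_euler("xyz",robot.current_eef_rot(),degrees=True).as_matrix();T[:3,3]=robot.current_tool_pos()
    return T@vision.calibration("wrist")["T_tool_cam"]
def wrist(T,px,z):
    K=vision.calibration("wrist")["mtx"]
    u=np.array([(px[0]-K[0,2])/K[0,0],(px[1]-K[1,2])/K[1,1]]);r=np.linalg.norm(u);s=np.sin(r)/r
    return plane(T[:3,3],T[:3,:3]@np.array([u[0]*s,-u[1]*s,-np.cos(r)]),z)
E
python3 - <<'E'
from h import *
S={"lift":[(401.8,283.1),(340.1,222.7),(292,183.3)],"flag":[(434,262.5),(376.1,213.4),(327,174.4)]}
D={"lift":[(306.6,302.5),(356.2,244.3),(380,208)],"flag":[(352.6,315.9),(393.1,259.6),(417.6,214)]}
for l,z in (("lift",.092),("flag",.086)):
    for a,b in zip(S[l],D[l]): print(l,fixed("scene",a,z).round(3),fixed("side",b,z).round(3))
T=wpose();im=vision.grab_frame("wrist");cv2.imwrite("pics/w1.png",im[:,:,::-1])
for l,z in (("lift_1",.096),("flag_p",.09),("dispenser_1",.05)):
    for d in recognise(l,"wrist"): print(l,np.round(d["rect"],1),round(d["p"],2),wrist(T,d["rect"],z).round(3))
print(T[:3,3],robot.current_time_s())
E
```

```text
lift [0.534 0.225 0.092] [0.529 0.224 0.092]
lift [0.536 0.001 0.092] [ 0.524 -0.001  0.092]
lift [ 0.554 -0.19   0.092] [ 0.538 -0.172  0.092]
flag [0.432 0.207 0.086] [0.428 0.203 0.086]
flag [0.438 0.009 0.086] [ 0.425 -0.     0.086]
flag [ 0.451 -0.188  0.086] [ 0.44  -0.204  0.086]
lift_1 [296.8 242.5 100.6  94.4] 0.86 [ 0.532 -0.006  0.096]
lift_1 [611.9  19.6  50.   39.2] 0.85 [0.827 0.214 0.096]
lift_1 [316.9 404.4  75.3  27.3] 0.84 [ 0.547 -0.166  0.096]
lift_1 [291.6   6.9  74.5  13.1] 0.69 [0.529 0.176 0.096]
flag_p [172.4 241.6  47.   53.8] 0.93 [ 0.427 -0.007  0.09 ]
flag_p [173.2  14.8  38.7  23.8] 0.79 [0.433 0.182 0.09 ]
flag_p [225.4 414.5  19.6  21.6] 0.7 [ 0.454 -0.19   0.09 ]
dispenser_1 [555.   36.9 165.7  67.1] 0.79 [0.785 0.195 0.05 ]
dispenser_1 [286.4 378.6 172.8  92.4] 0.78 [ 0.515 -0.169  0.05 ]
dispenser_1 [263.1  41.  219.2  79.1] 0.69 [0.501 0.162 0.05 ]
dispenser_1 [257.  227.  207.8 130.2] 0.66 [ 0.494 -0.005  0.05 ]
dispenser_1 [226.4 412.9  18.7  21.2] 0.37 [ 0.442 -0.224  0.05 ]
[0.54866701 0.07070906 0.3734441 ] 0.6
```

View pics/w1.png

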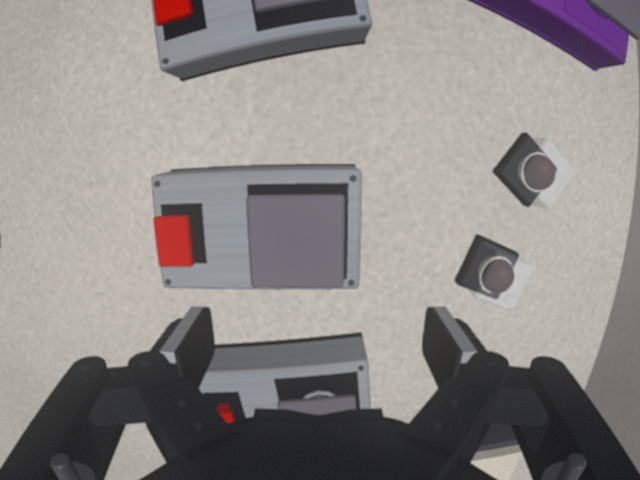

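The wrist view shows the middle dispenser clearly (platform 297,242; tag 172,241). The left one is at the top edge, the right one is half hidden by the gripper, and the purple one is at the far top right. I'll close the fingers, look at the left unit from closer and press it.

```bash
cat >> h.py <<'E'
O=[180,0,90]
def look(name,near):
    T=wpose();im=vision.grab_frame("wrist");cv2.imwrite(f"pics/{name}.png",im[:,:,::-1]);out={}
    for l,z in (("lift_1",.096),("flag_p",.09)):
        for d in recognise(l,"wrist"):
            p=wrist(T,d["rect"],z)
            if abs(p[1]-near)<.08 and p[0]<.65:
                print(l,np.round(d["rect"],1),round(d["p"],2),p.round(3)); out.setdefault(l,p)
    return out
def press(x,y):
    tr=robot.tip_reach
    robot.line_to([x,y,.115+tr],O,velocity=.2); robot.pause(.3)
    f0=robot.current_contact_force()[2]
    robot.line_to([x,y,.100+tr],velocity=.05); robot.pause(.15);print("free",robot.current_contact_force()[2]-f0)
    for z in (.091,.086):
        s=robot.line_to([x,y,z+tr],velocity=.03,f_stop=15); robot.pause(.3)
        print(z,s,"tip z",round(robot.current_tool_pos()[2]-tr,4),"F",round(robot.current_contact_force()[2]-f0,2))
    robot.line_to([x,y,.13+tr],velocity=.1)
    print("t",robot.current_time_s())
E
python3 - <<'E'
from h import *
print(robot.tip_reach); fingers.gripper_to(0.0); print(robot.tip_reach)
robot.move_to([.53,.15,.25],O)
o=look("wl",.21); p=o.get("lift_1",np.array([.531,.222,0]))
if np.hypot(p[0]-.531,p[1]-.222)<.015: press(p[0],p[1])
else: print("check")
E
```

```text
0.017
0.017
lift_1 [321.6 146.4 113.5 111.6] 0.9 [0.531 0.217 0.096]
flag_p [195.2 171.   43.3  57. ] 0.6 [0.431 0.2   0.09 ]
free 0.38896002798562546
0.091 False tip z 0.0915 F 3.29
0.086 False tip z 0.0867 F 5.83
t 5.8667
```

View pics/wl.png

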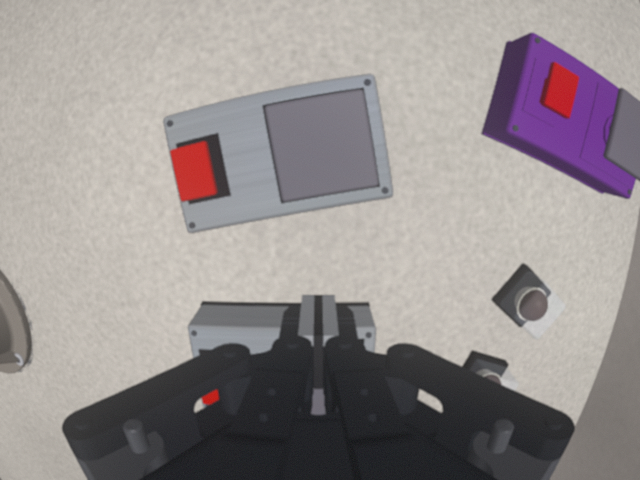

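The left dispenser's platform is at (322,146) and its tag at (195,171), with the purple unit separate at top right. It gave about 5.8 N at 9–10 mm, which fits the medium spring. Next are the middle and right ones.

```bash
python3 - <<'E'
from h import *
robot.move_to([.531,-.005,.147],O)
press(.531,-.005)
robot.line_to([.53,-.1,.25],O,velocity=.2)
robot.move_to([.53,-.25,.25],O)
o=look("wr",-.18); p=o.get("lift_1")
if p is not None and np.hypot(p[0]-.546,p[1]+.183)<.018: press(p[0],p[1])
else: print("check")
E
```

```text
free 0.12747971893237522
0.091 False tip z 0.0915 F 4.48
0.086 False tip z 0.0869 F 7.48
t 9.8667
lift_1 [347.4 173.  104.9 106.4] 0.84 [ 0.55  -0.201  0.096]
flag_p [216.4 188.2  46.8  56.7] 0.98 [ 0.448 -0.212  0.09 ]
check
```

View pics/wr.png

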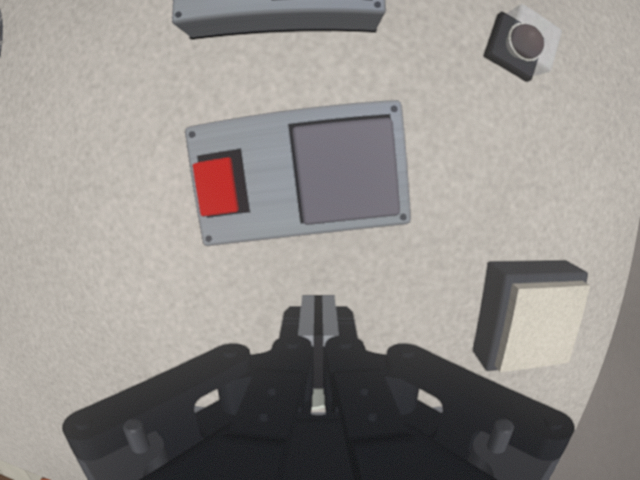

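This is the right dispenser, with its platform at (347,173) and tag at (216,188). The earlier estimate was skewed by occlusion, so I'll press at the new position.

```bash
python3 - <<'E'
from h import *
press(.55,-.200)
E
```

```text
free -0.4861660730892266
0.091 False tip z 0.0914 F 1.77
0.086 False tip z 0.0861 F 2.68
t 15.175
```

The right spring is softest (2.7 N, against 5.8 and 7.5 N). I'll push its tag with the finger plane turned sideways, so the linkage stays clear of the platform.

```bash
python3 - <<'E'
from h import *
tr=robot.tip_reach; x,y=.448,-.212
Q=[180,0,0]
robot.line_to([.55,-.2,.2],velocity=.2)
robot.move_to([x,y,.13+tr],Q); robot.pause(.3)
f0=robot.current_contact_force()[2]
robot.line_to([x,y,.098+tr],velocity=.08)
for z in (.080,.0735,.070):
    s=robot.line_to([x,y,z+tr],velocity=.03,f_stop=20); robot.pause(.2)
    print(z,s,robot.current_tool_pos()[2]-tr,robot.current_contact_force()-[0,0,f0])
    if s: break
robot.line_to([x,y,.14+tr],velocity=.1)
robot.move_to([.53,-.25,.25],O)
look("wf",-.2)
im=vision.grab_frame("side");cv2.imwrite("pics/s2.png",cv2.resize(im[150:390,150:470,::-1],(800,600)))
print(robot.current_time_s())
E
```

```text
0.08 False 0.07986848661904274 [ 0.4409214  -0.3421964   1.31588906]
0.0735 False 0.07329248079565401 [ 0.33534342 -0.86701934 -0.00871171]
0.07 True 0.07213934628437332 [-1.37878091  0.5275436   6.16862017]
lift_1 [347.8 171.1 100.9 107. ] 0.75 [ 0.55  -0.201  0.096]
flag_p [222.4 185.1  43.3  57.3] 0.71 [ 0.453 -0.211  0.09 ]
22.0083
```

View pics/wf.png

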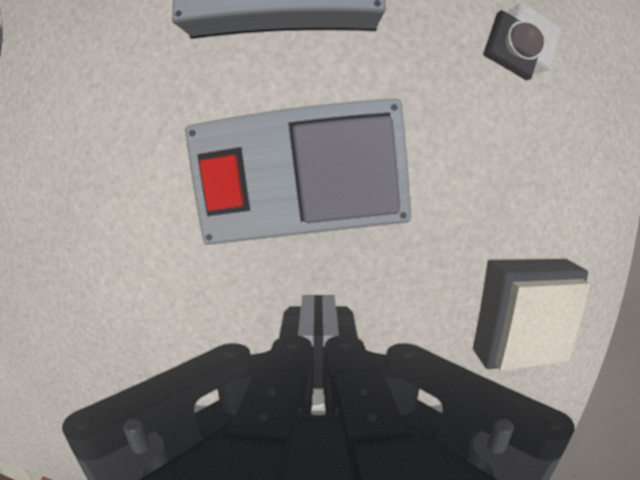

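View pics/s2.png

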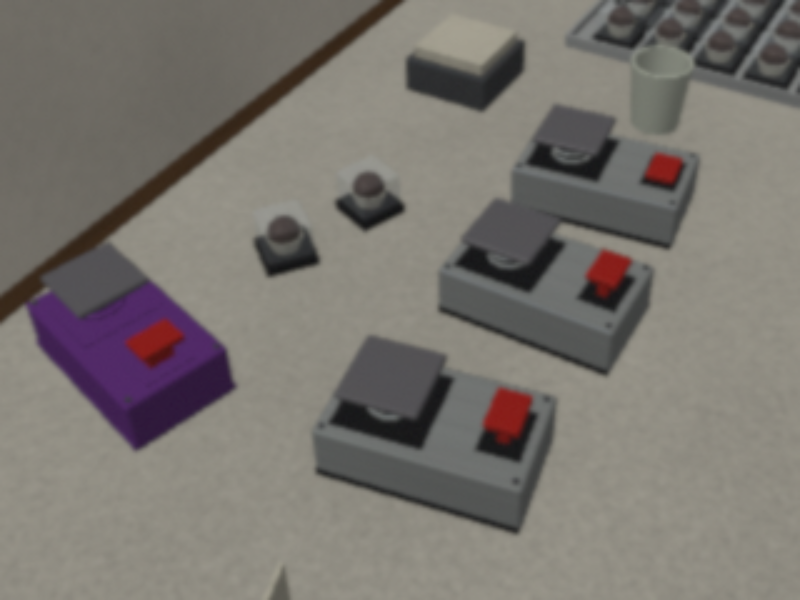

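The right tag now sits low at (222,185) in the wrist view and (663,168) in the side crop, while the other two are still up. The push ended on a hard stop at z = 72 mm, which is full travel, so I'm handing in.

```bash
python3 -c "
from station import workorder
print(workorder.close_job())"
```

```text
the job is handed in; nothing more can be done
None
```

I pressed the three platforms from left to right and felt 5.8, 7.5 and 2.7 N at about 10 mm down, so I pushed only the right dispenser's tag fully down, moved clear and handed the job in at about 22 s.

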